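Seat the disc in the day-room CD radio

TASK

The disc in the CD radio on the craft table is not clicked onto its hub, so it will not play. Press the ribbed front edge of the CD lid so that it pops open, press the disc down beside its hub until it sits fully home, then push the lid down and press its front edge again until it latches shut. Only press and push: do not lift the disc off, and leave the tub, CD case, painted slat and brush where they are.

Things in the scene. Friction and masses are not known exactly. Their poses are not given: they have to be found in the camera images.
- radio: portable CD radio, grey plastic, silver deck: 220 mm deep (x), 300 mm wide (y), deck 120 mm high; fixed. Origin: centre of its underside, on the table. Its x axis points from its front (speakers, key row) to its back; the front faces the robot, turned up to 0.65 rad. The CD lid is in the middle of the deck. The keys in front of it do nothing here (123 mm high, 21 mm before the lid's edge).
- cd_lid (a joint): CD lid's hinge angle, rad: 0 latched (top 4 mm above the deck), 1.31 open (a spring holds it), negative pressed in, rigid stop at -0.036. Push-push catch: pressed below -0.02 (front edge 3 mm in) and let go, it swings open in about 1.5 s; pushed down from open below -0.02 and let go, it stays at 0. Needs 1 to 2 N at the front edge. Plate 164 mm wide, 155 mm from hinge to front edge, 6 mm thick.
- cd_lid_press (a point): place to press: upper face of the lid's grey front bar (37 mm deep), mid-width, among three dark ribs, 140 mm from the hinge axis, 15 mm from the front edge. Moves with the lid: 124 mm above the table when shut, about 257 mm when open. Axes turn with the lid: z out of the upper face, x towards the hinge.
- cd_lid_hinge (a point): middle of the lid's hinge axis (along y), at the lid's back edge, 121 mm above the table, fixed, axes as the radio. At angle q the lid runs from here along -x by cos q and +z by sin q; open, it leans 15 degrees from upright towards the front, its outer face to the back. Clear window in a grey frame.
- cd_hub (a point): top of the hub in the disc well, 104.5 mm above the table, 77 mm in front of the hinge axis, fixed; axes as the radio. The hub is a rigid 15 mm boss through the disc's hole, 3 mm above a seated disc: press the disc beside it, 20 to 45 mm from its centre (best towards the front, clear of the lid). Well rim: radius 64 to 68 mm, 104 mm high.
- cd_seat (a joint): how far the 120 mm disc has been pushed down, m: 0 to 0.001 at the start (loose on top of the hub, upper face about 105 mm above the table), 0.004 fully home (upper face 101.5 mm high, rigid there), negative if lifted. Pushing it down takes about 3 N; it stays where it is left.
- tub: empty red plastic paint tub, 105 mm square (113 mm at the rim), 95 mm high, open top, about 120 g, loose, beside the radio. Origin: centre of its underside. To be left alone.
- cd_case: flat CD case 124 x 142 x 10 mm, about 100 g, loose, lying on the other side of the radio. Origin: centre of its underside. To be left alone.
- slat: wooden slat 300 mm long (y), 55 mm wide, 12 mm thick, bare at one end, painted red at the other, loose, lying in front of the radio. Origin: centre of its underside. To be left alone.
- brush: paint brush 200 mm long lying behind the radio, loose. To be left alone.

How it is judged:
By the outcome, as a careful person would: the job done as asked, in the order asked, and still so for the second after the job is handed in, with the robot touching nothing.
It also fails if it takes over 54 s, if anything falls off the work surface, if the arm or the gripper's body presses on something with over 40 N, if the wrist force passes 120 N, or if a joint passes its speed limit or range.

ROBOT

A 7-joint arm with a two-finger parallel gripper is mounted at the origin on the work surface. World frame = base frame: x ahead of the robot, y to its left, z up, the work surface at z = 0. Lengths are in m, angles in rad, forces in N, time in s.
With the tool pointing down it reaches from about 0.35 to 0.9 m from the base axis. Payload 8.1 kg.
Tool frame: the origin (TCP) lies at the very end of the fingers, on their centre line; the grasp point (between the pads) lies 19 mm behind it; y points along the fingers, x is the direction in which the jaws open and shut, and the axes are right-handed (so a half turn about y gives the same grasp; the last joint's range is limited). The gripper opens to 92 mm and grips with 3 to 60 N. Pads are 19 mm wide; open, the fingers measure 130 mm over their backs; the gripper's body (75 mm by 190 mm) begins 47 mm behind the grasp point.
Start: joints at [0.998, 0.434, 0.025, 1.573, -0.012, 1.134, -0.075], TCP at [0.283, -0.557, 0.227] pointing down, gripper open.
Joint ranges: [-2.62, 2.62], [-0.44, 2.09], [-1.27, 1.32], [0.08, 2.57], [-1.32, 4.46], [0.12, 2], [-2.74, 2.74]. Speed limits (rad/s): [2.22, 2.22, 3.01, 3.01, 3.14, 3.14, 3.14].

INTERFACE

Orientations are given as a rotation vector (axis times angle).
In Python, from cell import arm, imaging gives the robot as it stands. The module is installed in compiled form; this text tells all that it offers.
- The arm moves only by the tool send_rows, never from a script. Its argument "steps" is a list of rows, each a list of 5 numbers: the opening, from 0 (shut) to 1 (fully open), then the shift along the tool's x, y, z in cm, then the turn about the tool's y in rad. In form: [[jaw, x, y, z, roll], ...]. A call has 1 to 20 rows; each row is the pose to reach, as a shift and turn from the pose commanded when the call began, along the tool's axes at that moment; what a row does not reach only later rows make up. A row lasts 1/8 s, in which the tool goes at most 62.5 mm and 10.7 degrees, less where a joint would pass 70% of its speed; a pose out of reach is approached as far as the arm can. A call with a gripper value outside its range is refused whole. The fingers move at their own pace and stop on an object; "squeeze" is the grip in N (left out, the last holds). Time passes only in rows, so rows that repeat a pose let the fingers close. It gives the time, the measured TCP pose, the force and the opening at its end, in the units of the state.
- arm.observe(): the state, without advancing time (a new reading comes with each control period).
- imaging.get_image(name): name is "scene" or "side" or "wrist"; returns the picture (400x640x3 uint8, blue, green, red); there is no depth.
- imaging.camera_params(name): a dict with "camera_matrix" (3x3 intrinsics, pixels), "position" and "orientation" of the camera in the world; the wrist camera has in their place "mount" (4x4, takes a point from camera to tool coordinates, whose origin is the TCP and whose axes are the tool frame's). Camera axes: x right, y down, z forward; pixel columns grow to the right and rows downward; lengths in m; the calibration is good to about 2 mm. A picture is of the moment at which its call begins: read the wrist's pose just before it. camera_params takes no time and is no camera call.
- arm.sign_off(): hands the job in, once; it reports no verdict.
The state is a dict: "clock": time; "joints": joint angles; "dq": joint speeds; "joint_efforts": joint torques, N m; "position": TCP position; "ee_rot": TCP orientation; "force": force on the tool from outside, world axes, zero at the start; "ft_torque": the same for the moment, N m; "width": opening from 0.0 (shut) to 1.0 (fully open).
Only numpy, scipy, OpenCV 4.12 (cv2) and the standard library are available. Lean on these libraries where they do the work, as an engineer would, in place of code of your own. Each camera call takes 0.05 s, during which the arm holds its last target.

## Working session

There is one attempt and no reset: what is moved stays moved. The work goes in short steps, Python scripts to look and compute and a tool call to move; the robot and the scene stay as the last step left them, time stands still between calls to the robot, and variables do not carry over. Pictures are saved under pics/ and viewed, and the job is handed in when it is done.

Besides the shell and the picture viewer there is one more tool, called as name([rows], argument=value, ...), one row to a line, values as JSON. send_rows: Moves the arm, as the interface text tells. Its arguments: {"type":"object","properties":{"steps":{"type":"array","items":{"type":"array","items":{"type":"number"}}},"squeeze":{"type":"number"}},"required":["steps"]}

```bash
mkdir -p pics
cat > h.py <<'E'
import numpy as np,cv2
from cell import arm,imaging
from scipy.spatial.transform import Rotation as R
def st():
    s=arm.observe()
    print('t',s['clock'],'p',np.round(s['position'],4),'r',np.round(s['ee_rot'],3),'F',np.round(s['force'],2),'w',s['width'],'q',np.round(s['joints'],3))
    return s
def campose(n,s=None):
    c=imaging.camera_params(n);K=np.array(c['camera_matrix'])
    if n=='wrist':
        s=s or arm.observe()
        T=np.eye(4);T[:3,:3]=R.from_rotvec(s['ee_rot']).as_matrix();T[:3,3]=s['position']
        T=T@np.array(c['mount']);return K,T[:3,:3],T[:3,3]
    o=np.array(c['orientation'])
    Rm=o if o.shape==(3,3) else R.from_rotvec(o).as_matrix() if o.size==3 else R.from_quat(o).as_matrix()
    return K,Rm,np.array(c['position'])
def ray(cp,uv):
    K,Rm,p=cp;d=Rm@np.linalg.inv(K)@np.array([uv[0],uv[1],1.]);return p,d/np.linalg.norm(d)
def onz(cp,uv,z):
    p,d=ray(cp,uv);return p+d*(z-p[2])/d[2]
def tri(a,b):
    (p,d),(q,e)=a,b
    t=np.linalg.lstsq(np.c_[d,-e],q-p,rcond=None)[0]
    x,y=p+d*t[0],q+e*t[1];return (x+y)/2,np.linalg.norm(x-y)
def proj(cp,X):
    K,Rm,p=cp;c=K@(Rm.T@(np.array(X)-p));return c[:2]/c[2]
E
python3 - <<'E'
from h import *
s=st()
print(R.from_rotvec(s['ee_rot']).as_matrix().round(3))
for n in('scene','side','wrist'):
    cv2.imwrite(f'pics/{n}0.png',imaging.get_image(n)); print(n,imaging.camera_params(n))
E
```

```text
t 0.0 p [ 0.2827 -0.5569  0.2259] r [-1.395  0.858 -0.855] F [-0.04 -0.58  0.53] w 1.0000739679825248 q [ 0.998  0.435  0.025  1.574 -0.012  1.134 -0.075]
[[ 0.453 -0.001  0.892]
 [-0.892  0.001  0.453]
 [-0.002 -1.    -0.   ]]
scene {'camera_matrix': array([[479.30482503,   0.        , 319.09851055],
       [  0.        , 479.30482503, 196.92128801],
       [  0.        ,   0.        ,   1.        ]]), 'position': array([ 1.49013064, -0.16905083,  1.1411435 ]), 'orientation': array([-1.97755371, -1.48567721,  0.61148858])}
side {'camera_matrix': array([[491.37510697,   0.        , 321.5754061 ],
       [  0.        , 491.37510697, 204.92567213],
       [  0.        ,   0.        ,   1.        ]]), 'position': array([-0.17373961,  0.72320708,  1.13528672]), 'orientation': array([-1.08112805,  2.43829218, -0.97419561])}
wrist {'camera_matrix': array([[342.47109274,   0.        , 318.92945406],
       [  0.        , 342.47109274, 204.3359682 ],
       [  0.        ,   0.        ,   1.        ]]), 'mount': array([[ 9.99999259e-01, -9.56639519e-04,  7.52433267e-04,
         1.66307146e-04],
       [-9.81187291e-04, -2.67865010e-01,  9.63455953e-01,
        -1.57552022e-01],
       [-7.20129495e-04, -9.63455978e-01, -2.67865750e-01,
         7.13647067e-02],
       [ 0.00000000e+00,  0.00000000e+00,  0.00000000e+00,
         1.00000000e+00]])}
```

View pics/scene0.png

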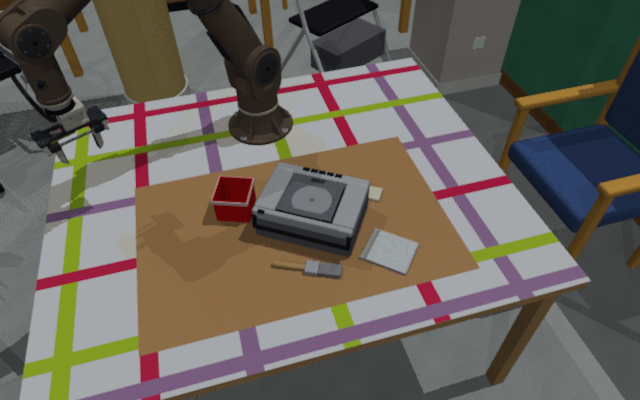

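View pics/side0.png

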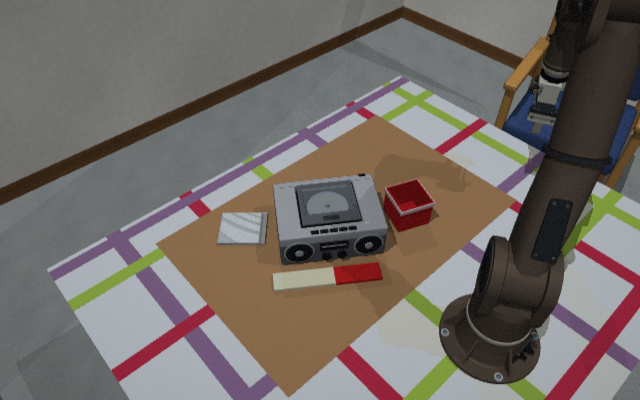

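View pics/wrist0.png

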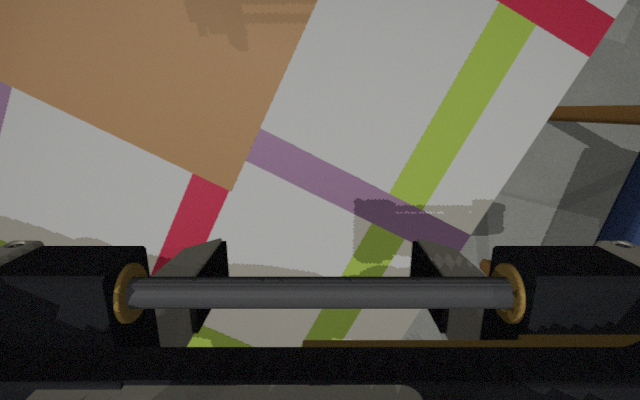

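The side view shows the radio (about 275–387, 175–262), with its lid at 297–361, 182–227. I'll enlarge both views to get corners.

Run:
```python
import cv2
a=cv2.imread('pics/side0.png')[165:275,265:395];b=cv2.imread('pics/scene0.png')[155:260,240:385]
cv2.imwrite('pics/sidez.png',cv2.resize(a,None,fx=5,fy=5,interpolation=cv2.INTER_CUBIC))
cv2.imwrite('pics/scenez.png',cv2.resize(b,None,fx=5,fy=5,interpolation=cv2.INTER_CUBIC))
```

```text
(no output)
```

View pics/sidez.png

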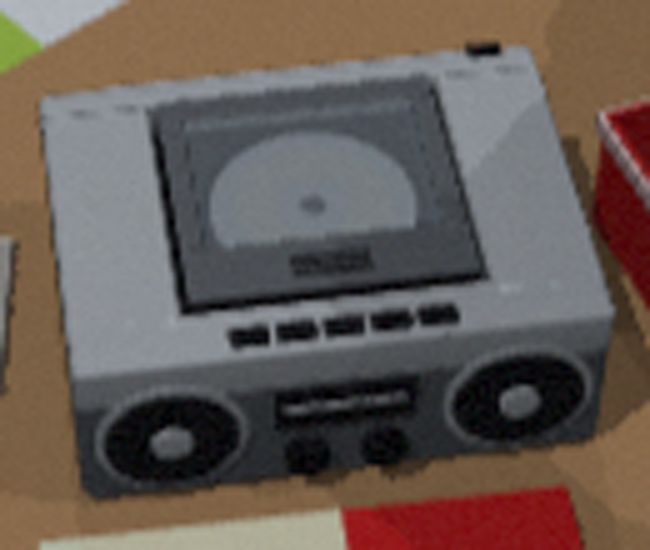

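View pics/scenez.png

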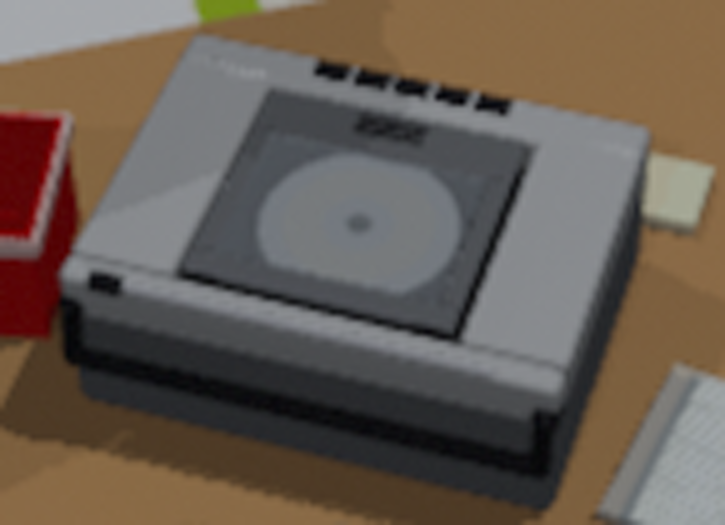

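```bash
cat > m.py <<'E'
from h import *
f=lambda x,y,ox,oy:((x+.5)/5-.5+ox,(y+.5)/5-.5+oy)
A=dict(fp=(187,306),fm=(487,275),bm=(438,78),bp=(152,108),rib=(333,262),hub=(313,205))
B=dict(fp=(538,148),fm=(270,92),bm=(182,270),bp=(460,335),rib=(391,130),hub=(358,223))
ca,cb=campose('side'),campose('scene')
P={}
for k in A:
    ua,ub=f(*A[k],265,165),f(*B[k],240,155)
    X,e=tri(ray(ca,ua),ray(cb,ub)); z=.105 if k=='hub' else .124
    a,b=onz(ca,ua,z),onz(cb,ub,z);P[k]=(a+b)/2
    print(k,X.round(4),'gap',round(e,4),a.round(4)[:2],b.round(4)[:2])
x=(P['bm']+P['bp']-P['fm']-P['fp'])/2; y=(P['fp']+P['bp']-P['fm']-P['bm'])/2
print('lens',np.linalg.norm(x),np.linalg.norm(y),'yaw',np.arctan2(x[1],x[0]),np.arctan2(-y[0],y[1]))
h=P['hub']-P['rib'];print('hub-rib',np.linalg.norm(h[:2]),np.arctan2(h[1],h[0]))
E
python3 m.py
```

```text
fp [0.5203 0.1735 0.1214] gap 0.0104 [0.5166 0.17  ] [0.526  0.1769]
fm [0.4258 0.0326 0.12  ] gap 0.0056 [0.4226 0.0324] [0.4321 0.034 ]
bm [ 0.5558 -0.0539  0.122 ] gap 0.0112 [ 0.5531 -0.0584] [ 0.5618 -0.0497]
bp [0.6507 0.0867 0.1221] gap 0.0068 [0.648  0.0845] [0.6544 0.089 ]
rib [0.4861 0.0934 0.1265] gap 0.006 [0.4868 0.0889] [0.4858 0.0964]
hub [0.5384 0.0589 0.1075] gap 0.0041 [0.5395 0.0553] [0.5375 0.0611]
lens 0.1564064419223815 0.16897701148353425 yaw -0.5897057076736413 -0.5887107625270368
hub-rib 0.06253315482163822 -0.5834701337554061
```

Triangulated heights are 0.120–0.1265, lid measures 156×169 mm and rib–hub is 62.5 mm, all matching the text. Yaw is about -0.588 rad. I'll move above the press point with the jaws shutting, tool z pointing to the radio's front.

send_rows([
  [0,-3.5,-0.4,3.4,-0.15],
  [0,-7,-0.8,6.8,-0.3],
  [0,-10.5,-1.2,10.2,-0.45],
  [0,-14,-1.6,13.6,-0.6],
  [0,-17.5,-2,17,-0.75],
  [0,-21,-2.4,20.4,-0.9],
  [0,-24.5,-2.4,23.8,-1.05],
  [0,-28,-2.4,27.3,-1.2],
  [0,-31.5,-2.4,30.7,-1.35],
  [0,-35,-2.4,34.1,-1.5],
  [0,-38.5,-2.4,37.5,-1.65],
  [0,-42,-2.4,41,-1.8],
  [0,-45.5,-2.4,44.4,-1.95],
  [0,-48.8,-2.4,47.7,-2.08],
  [0,-48.8,-2.4,47.7,-2.08],
  [0,-48.8,-2.4,47.7,-2.08],
])

```text
clock: 2.15
position: [0.4871, 0.0931, 0.2503]
ee_rot: [-1.433, -0.762, 0.763]
force: [0.2, 0.3, -0.3]
width: 0.007
```

Run:
```python
from h import *
s=st();print(R.from_rotvec(s['ee_rot']).as_matrix().round(3))
im=imaging.get_image('wrist');cv2.imwrite('pics/wrist1.png',im)
cp=campose('wrist',s)
for n,p in dict(rib=(.4863,.0927,.124),hub=(.5385,.0582,.1045)).items(): print(n,proj(cp,p).round(1))
```

```text
t 2.15 p [0.4871 0.0931 0.2503] r [-1.433 -0.762  0.763] F [ 0.15  0.27 -0.3 ] w 0.007358955881268305 q [ 0.264  0.284 -0.695  1.802  0.2    1.128  0.48 ]
[[ 0.559 -0.001 -0.829]
 [ 0.829 -0.001  0.559]
 [-0.001 -1.     0.   ]]
rib [319.2 196.1]
hub [319.8 254.4]
```

View pics/wrist1.png

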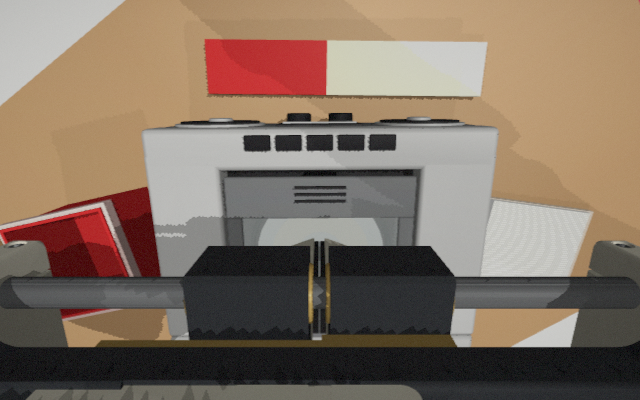

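The wrist view shows the ribs at (320,194), against (319,196) predicted, and the lid's edges run level. So position and yaw agree to about 1 mm. Descending to press.

send_rows([
  [0,0,4,0,0],
  [0,0,8,0,0],
  [0,0,11,0,0],
  [0,0,12.4,0,0],
  [0,0,12.8,0,0],
  [0,0,13,0,0],
  [0,0,13,0,0],
])

```text
clock: 3.08
position: [0.488, 0.0937, 0.1215]
ee_rot: [-1.433, -0.764, 0.762]
force: [0.3, -1.3, 1.2]
width: 0.006
```

send_rows([
  [0,0,0.1,0,0],
  [0,0,0.15,0,0],
  [0,0,0.15,0,0],
])

```text
clock: 3.45
position: [0.4879, 0.0938, 0.1195]
ee_rot: [-1.433, -0.764, 0.762]
force: [1.2, -0.0, 1.5]
width: 0.003
```

Down 4.5 mm (about -0.032 rad). Letting go and backing off forward and up.

send_rows([
  [0,0,-1.5,2,0],
  [0,0,-5,6,0],
  [0,0,-9,9,0],
  [0,0,-12,10,0],
  [0,0,-14,10,0],
  [0,0,-14,10,0],
  [0,0,-14,10,0],
  [0,0,-14,10,0],
  [0,0,-14,10,0],
  [0,0,-14,10,0],
  [0,0,-14,10,0],
  [0,0,-14,10,0],
  [0,0,-14,10,0],
])

```text
clock: 5.08
position: [0.4044, 0.1495, 0.2592]
ee_rot: [-1.433, -0.763, 0.763]
force: [-0.4, -0.6, -0.4]
width: 0.005
```

Run:
```python
from h import *
s=st()
W=imaging.get_image('wrist');a=imaging.get_image('side')
cv2.imwrite('pics/wrist2.png',W);cv2.imwrite('pics/side2.png',cv2.resize(a[110:290,220:460],None,fx=3,fy=3,interpolation=cv2.INTER_CUBIC))
cp=campose('wrist',s);print(proj(cp,(.5385,.0582,.1045)))
```

```text
t 5.075 p [0.4044 0.1495 0.2592] r [-1.433 -0.763  0.763] F [-0.35 -0.59 -0.36] w 0.004889323513075783 q [ 0.203  0.162 -0.758  1.918  0.124  1.108  0.374]
[318.93152145 337.79716652]
```

View pics/wrist2.png

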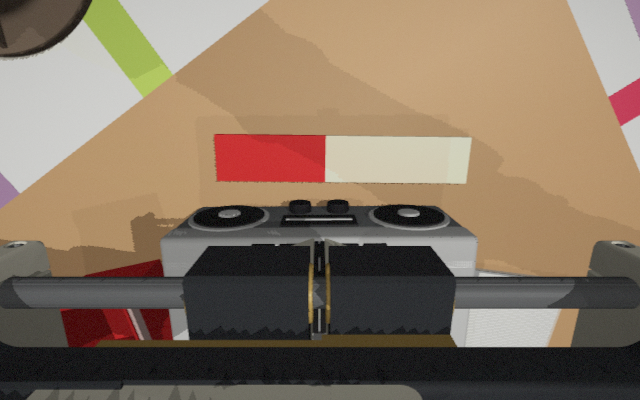

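View pics/side2.png

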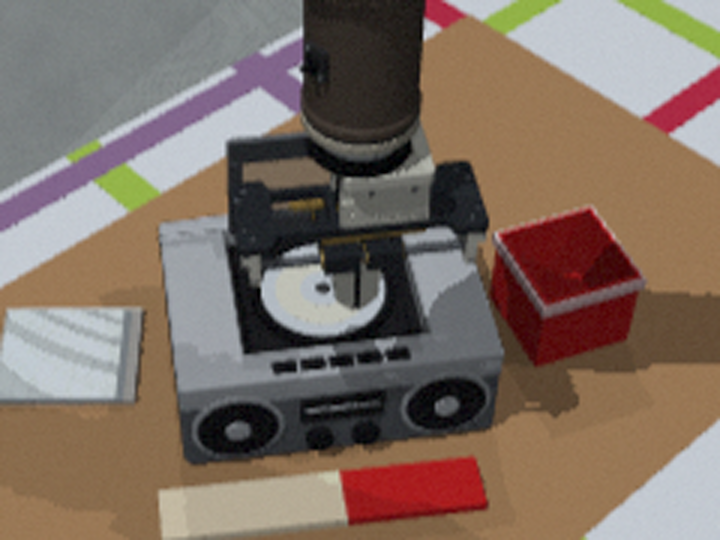

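The lid stands open and the side view shows the disc, with its hub at crop (323,288), full-image px about (327,206). Next I go to 33 mm in front of the hub and press.

send_rows([
  [0,0,1,-4,0],
  [0,0,3,-8,0],
  [0,0,6,-11.5,0],
  [0,0,9,-13,0],
  [0,0,12,-13,0],
  [0,0,14,-13,0],
  [0,0,14.9,-13,0],
  [0,0,14.9,-13,0],
])

```text
clock: 6.18
position: [0.5122, 0.077, 0.1101]
ee_rot: [-1.432, -0.763, 0.764]
force: [-0.0, -0.4, 0.1]
width: 0.007
```

Run:
```python
from h import *
s=st();ca=campose('side');h=onz(ca,(220+323.5/3-.5,110+288.5/3-.5),.105);print('hub side',h.round(4))
for n,b in(('side',(110,290,220,460)),('scene',(130,270,220,400))):
    a=imaging.get_image(n)[b[0]:b[1],b[2]:b[3]];cv2.imwrite(f'pics/{n}3.png',cv2.resize(a,None,fx=3,fy=3,interpolation=cv2.INTER_CUBIC))
```

```text
t 6.175 p [0.5122 0.077  0.1101] r [-1.432 -0.763  0.764] F [-0.01 -0.37  0.08] w 0.006892075665735798 q [ 0.206  0.474 -0.614  1.93   0.358  0.847  0.382]
hub side [0.5391 0.0551 0.105 ]
```

View pics/side3.png

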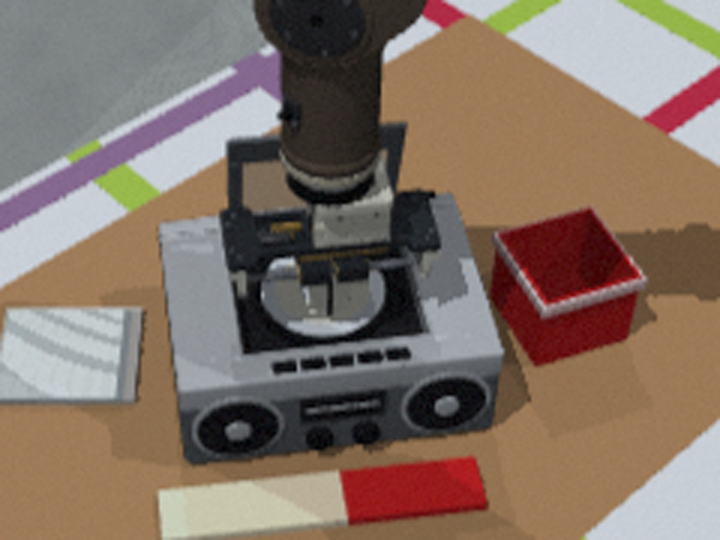

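View pics/scene3.png

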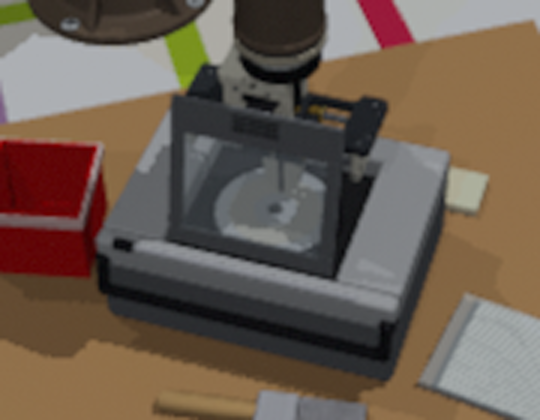

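Tips are over the disc in front of the hub in both views, the body clear of the lid. Pressing down stepwise.

send_rows([
  [0,0,0.4,0,0],
  [0,0,0.6,0,0],
  [0,0,0.75,0,0],
  [0,0,0.85,0,0],
  [0,0,0.9,0,0],
  [0,0,0.9,0,0],
])

```text
clock: 7.02
position: [0.5126, 0.077, 0.1014]
ee_rot: [-1.433, -0.764, 0.763]
force: [1.3, 0.2, 3.8]
width: 0.007
```

send_rows([
  [0,0,0.1,0,0],
  [0,0,0.2,0,0],
  [0,0,0.3,0,0],
  [0,0,0.3,0,0],
  [0,0,0.3,0,0],
])

```text
clock: 7.65
position: [0.5127, 0.0771, 0.0992]
ee_rot: [-1.434, -0.764, 0.763]
force: [-2.4, -2.6, 15.3]
width: 0.005
```

send_rows([
  [0,0,0.1,0,0],
  [0,0,0.15,0,0],
  [0,0,0.15,0,0],
  [0,0,0.15,0,0],
])

```text
clock: 8.15
position: [0.5127, 0.0771, 0.0982]
ee_rot: [-1.434, -0.764, 0.762]
force: [-3.7, -2.7, 22.3]
width: 0.004
```

22 N with hardly any further travel (fingertip compliance), against the 3 N needed, so the disc is at its stop. Raising and looking.

send_rows([
  [0,0,-2,0,0],
  [0,0,-6,0,0],
  [0,0,-11,1,0],
  [0,0,-16,3,0],
  [0,0,-20,5,0],
  [0,0,-21.5,6,0],
  [0,0,-21.5,6,0],
])

```text
clock: 9.02
position: [0.4623, 0.1107, 0.3119]
ee_rot: [-1.433, -0.764, 0.763]
force: [0.9, -0.8, 0.1]
width: 0.005
```

Run:
```python
from h import *
s=st()
W=imaging.get_image('wrist');cv2.imwrite('pics/wrist4.png',W)
for n,b in(('side',(130,270,250,430)),('scene',(140,260,230,390))):
    a=imaging.get_image(n)[b[0]:b[1],b[2]:b[3]];cv2.imwrite(f'pics/{n}4.png',cv2.resize(a,None,fx=4,fy=4,interpolation=cv2.INTER_CUBIC))
```

```text
t 9.025 p [0.4623 0.1107 0.3119] r [-1.433 -0.764  0.763] F [ 0.91 -0.84  0.13] w 0.005361334790879877 q [ 0.271  0.198 -0.726  1.744  0.139  1.251  0.491]
```

View pics/side4.png

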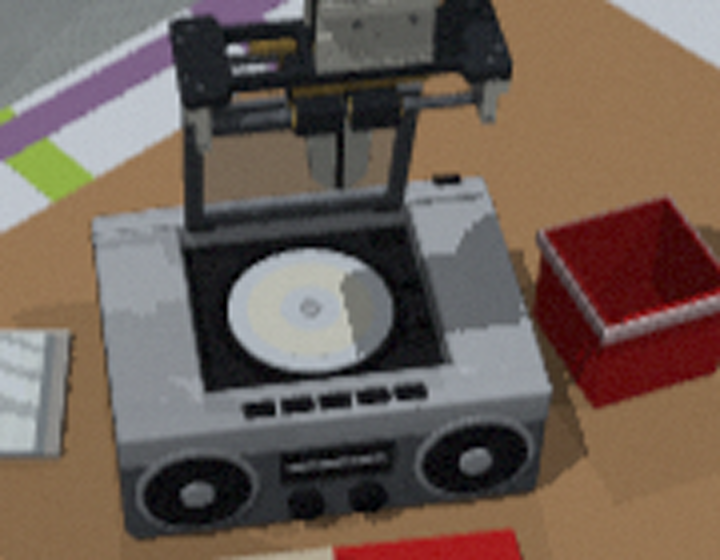

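View pics/scene4.png

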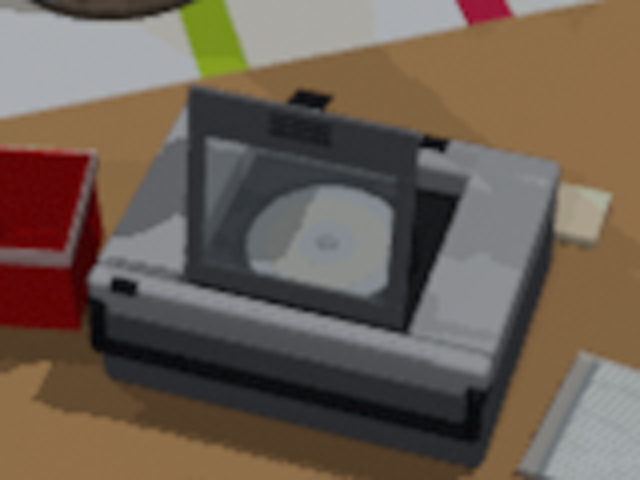

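The disc lies flat around the hub (side crop 311,308) and the lid is upright. Now over the lid and down behind it.

send_rows([
  [0,0,-1,-2,0],
  [0,0,-1,-6,0],
  [0,0,-1,-10,0],
  [0,0,-1,-14,0],
  [0,0,-1,-17.5,0],
  [0,0,-0.5,-19.5,0],
  [0,0,2,-19.5,0],
  [0,0,5,-19.5,0],
  [0,0,7.2,-19.5,0],
  [0,0,7.2,-19.5,0],
])

```text
clock: 10.42
position: [0.6227, 0.0016, 0.2371]
ee_rot: [-1.43, -0.76, 0.767]
force: [0.6, 1.0, 0.6]
width: 0.004
```

Run:
```python
from h import *
s=st()
d=np.array(s['position'])-[.6028,.0147,0];x=np.array([.831,-.557,0]);y=np.array([.557,.831,0]);print(d@x,d@y,d[2])
a=[]
for n,b in(('side',(110,250,270,450)),('scene',(110,250,210,390))):
    i=imaging.get_image(n)[b[0]:b[1],b[2]:b[3]];a.append(cv2.resize(i,(720,560)) [:, :])
cv2.imwrite('pics/s5.png',cv2.resize(np.hstack(a),(800,311)));cv2.imwrite('pics/sc5.png',a[1])
```

```text
t 10.425 p [0.6227 0.0016 0.2371] r [-1.43  -0.76   0.767] F [0.58 0.96 0.59] w 0.0037238943618044685 q [ 0.316  0.501 -0.614  1.521  0.298  1.22   0.635]
0.02383932049806792 0.0001983715686786161 0.2370734970996837
```

View pics/s5.png

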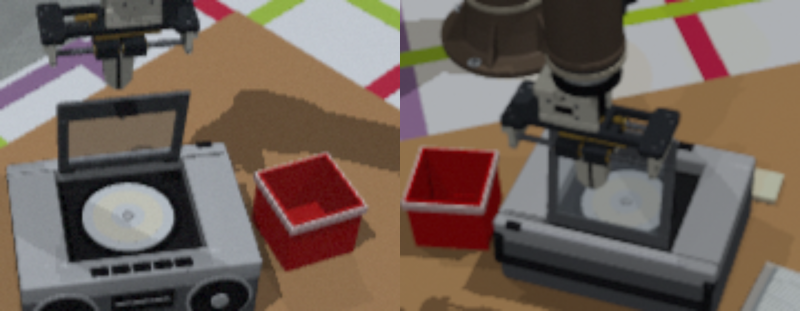

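View pics/sc5.png

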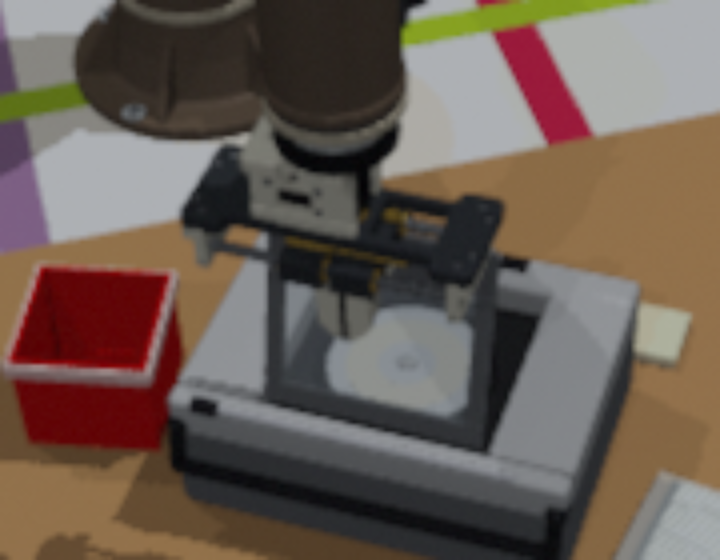

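Fingers are behind the lid (24 mm behind the hinge axis, z 0.237). Computing the closing arc.

Run:
```python
import numpy as np
x0,z0=23.8,237.1
for q in [1.31,1.22,1.12,1.02,.92,.82,.72,.62,.52,.42,.33,.25,.18,.12,.06,.02]:
    r=120+(148-120)*(1.31-q)/1.31
    x=-r*np.cos(q)+3*np.sin(q)+9.5;z=121+r*np.sin(q)+3*np.cos(q)
    print(q,round(-(z-z0)/10,2),round(-(x-x0)/10,2))
```

```text
1.31 -0.06 4.23
1.22 0.06 5.34
1.12 0.31 6.57
1.02 0.7 7.78
0.92 1.22 8.97
0.82 1.87 10.11
0.72 2.64 11.2
0.62 3.54 12.22
0.52 4.55 13.16
0.42 5.67 14.0
0.33 6.76 14.67
0.25 7.79 15.18
0.18 8.73 15.56
0.12 9.57 15.83
0.06 10.43 16.06
0.02 11.01 16.18
```

send_rows([
  [0,0,0,2.5,0],
  [0,0,0,4.2,0],
  [0,0,0.1,5.4,0],
  [0,0,0.3,6.6,0],
  [0,0,0.7,7.8,0],
  [0,0,1.2,9,0],
  [0,0,1.9,10.1,0],
  [0,0,2.6,11.2,0],
  [0,0,3.5,12.2,0],
  [0,0,4.6,13.2,0],
  [0,0,5.7,14,0],
  [0,0,6.8,14.7,0],
  [0,0,7.8,15.2,0],
  [0,0,8.7,15.6,0],
  [0,0,9.6,15.8,0],
  [0,0,10.4,16,0],
  [0,0,10.8,16,0],
  [0,0,10.8,16,0],
])

```text
clock: 12.78
position: [0.4913, 0.0911, 0.1315]
ee_rot: [-1.432, -0.763, 0.764]
force: [-1.1, 0.6, 2.2]
width: 0.002
```

Run:
```python
from h import *
s=st()
d=np.array(s['position'])-[.6028,.0147,0];x=np.array([.831,-.557,0]);y=np.array([.557,.831,0]);print(d@x,d@y,d[2])
i=imaging.get_image('side')[130:270,250:430];cv2.imwrite('pics/s6.png',cv2.resize(i,(720,560)))
```

```text
t 12.775 p [0.4913 0.0911 0.1315] r [-1.432 -0.763  0.764] F [-1.13  0.62  2.2 ] w 0.0015424327459979202 q [ 0.205  0.423 -0.646  1.95   0.328  0.874  0.367]
-0.13521032041141573 0.0013572157836001884 0.1314589800405849
```

View pics/s6.png

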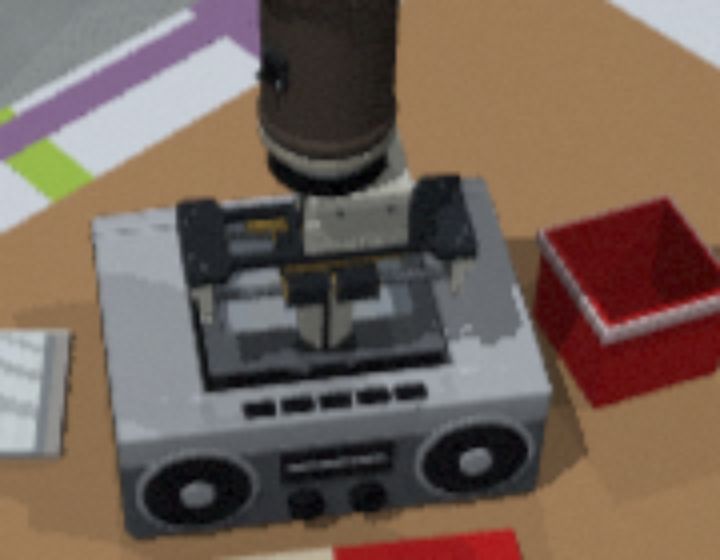

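The lid is nearly flat under the fingers (side crop about 325,340). Pressing it in to about -4.5 mm.

send_rows([
  [0,0,0.3,0,0],
  [0,0,0.6,0,0],
  [0,0,0.8,0,0],
  [0,0,1,0,0],
  [0,0,1.05,0,0],
  [0,0,1.05,0,0],
])

```text
clock: 13.58
position: [0.4916, 0.0909, 0.1212]
ee_rot: [-1.433, -0.763, 0.763]
force: [0.1, 0.6, 1.1]
width: 0.006
```

send_rows([
  [0,0,0.1,0,0],
  [0,0,0.2,0,0],
  [0,0,0.25,0,0],
  [0,0,0.25,0,0],
])

```text
clock: 14.08
position: [0.4916, 0.091, 0.1189]
ee_rot: [-1.433, -0.763, 0.763]
force: [-0.7, -0.1, 5.5]
width: 0.007
```

At the stop (5.1 mm in, 5.5 N). Letting go straight up, then backing off.

send_rows([
  [0,0,-0.5,0,0],
  [0,0,-2,0,0],
  [0,0,-5,1,0],
  [0,0,-9,4,0],
  [0,0,-13,8,0],
  [0,0,-15,12,0],
  [0,0,-15,15,0],
  [0,0,-15,15,0],
  [0,0,-15,15,0],
  [0,0,-15,15,0],
  [0,0,-15,15,0],
  [0,0,-15,15,0],
  [0,0,-15,15,0],
  [0,0,-15,15,0],
])

```text
clock: 15.82
position: [0.3671, 0.1746, 0.2687]
ee_rot: [-1.433, -0.763, 0.763]
force: [0.5, -0.3, -0.5]
width: 0.006
```

Run:
```python
from h import *
s=st()
for n,b in(('side',(130,270,220,450)),('scene',(120,290,190,430))):
    i=imaging.get_image(n)[b[0]:b[1],b[2]:b[3]];cv2.imwrite(f'pics/{n}7.png',cv2.resize(i,None,fx=3,fy=3,interpolation=cv2.INTER_CUBIC))
```

```text
t 15.825 p [0.3671 0.1746 0.2687] r [-1.433 -0.763  0.763] F [ 0.47 -0.32 -0.46] w 0.005568220226753799 q [ 0.18   0.107 -0.802  1.948  0.085  1.121  0.323]
```

View pics/side7.png

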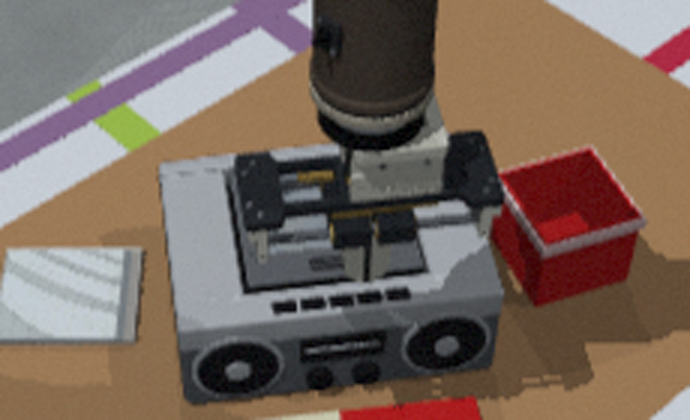

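View pics/scene7.png

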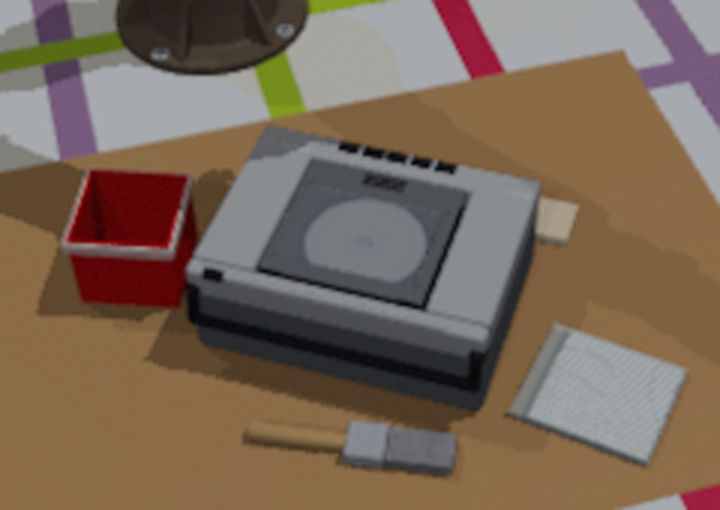

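Lid is flat and shut 1.6 s after release, and the tub, case, brush and slat are undisturbed. One quick check of the disc height by comparing its outline before and after in the scene camera.

Run:
```python
from h import *
cb=campose('scene');print('expect dv',proj(cb,(.539,.056,.1015))-proj(cb,(.539,.056,.105)))
a=cv2.imread('pics/scene0.png');b=imaging.get_image('scene')
for im in(a,b):
    g=cv2.GaussianBlur(cv2.cvtColor(im,6).astype(np.float32),(0,0),.7)[175:222,285:340]
    g=cv2.resize(g,None,fx=8,fy=8,interpolation=cv2.INTER_CUBIC)
    w=g[40*3:40*5,200:240].mean();m=(g>118).astype(np.uint8)
    for t in(110,116,122,128):
        n,l,s,c=cv2.connectedComponentsWithStats((g>t).astype(np.uint8))
        k=l[int((195-175)*8),int((300-285)*8)]; print(t,s[k]/8,c[k]/8)
A=a[170:225,270:350];B=b[170:225,270:350]
cv2.imwrite('pics/cmp.png',cv2.resize(np.hstack([A,B]),(800,275),interpolation=cv2.INTER_CUBIC))
st()
```

```text
expect dv [0.03376299 0.80618973]
110 [   7.125   11.5     39.25    26.5   6179.875] [27.14733561 24.58898339]
116 [   7.625   12.      38.125   25.5   5638.875] [27.15291171 24.60313726]
122 [    0.     0.    55.    47. 18855.] [27.27156175 23.14249536]
128 [    0.       0.      55.      47.   19463.75] [26.9610229 22.883564 ]
110 [   7.125   12.      39.25    26.5   6290.5  ] [27.37014148 25.03457346]
116 [   7.625   12.625   38.25    25.375 5792.25 ] [27.38729283 25.02689208]
122 [  10.75    14.5     32.      22.    3387.875] [27.30967974 25.08589455]
128 [    0.       0.      55.      47.   18937.75] [27.33765973 23.3185321 ]
t 15.975 p [0.367  0.1746 0.2687] r [-1.433 -0.763  0.763] F [ 0.03 -0.11  0.1 ] w 0.0011911590241288712 q [ 0.18   0.107 -0.802  1.948  0.085  1.121  0.323]
```

View pics/cmp.png

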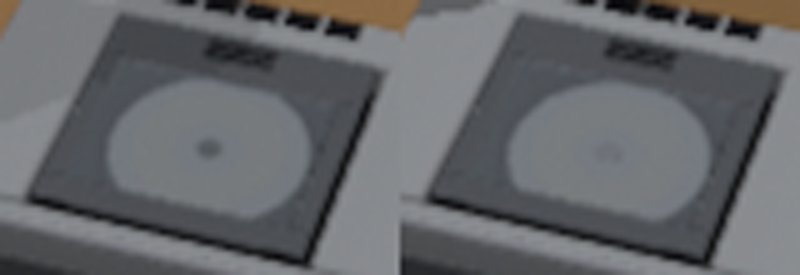

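The disc's outline moved down 0.5–0.6 px (0.8 px expected for a full 3.5 mm). The hub now shows through the hole, which was dark before.

```bash
python3 -c "
from h import *
print(arm.sign_off())"
```

```text
the job is handed in; nothing more can be done
None
```

The lid popped open, the disc was pressed home beside its hub, and the lid is pushed down and latched shut again. I handed the job in at about 16 s, with the arm clear of everything.

- **Opening:** I pressed the lid's ribbed bar about 4.5 mm in, and it swung open when let go.
- **Disc:** I pressed it 33 mm in front of the hub until it pushed back with 22 N and hardly moved further. The fingertip then read about 98 mm high, against the 101.5 mm stated for a seated disc. I put that down to fingertip give under load.
- **Closing:** I swept the lid down from behind and pressed its front bar to the stop, about 5 mm in at 5.5 N.

**Last checks:**
- **Lid:** it was still flat and shut 1.6 s after release.
- **Disc height:** its outline had dropped 0.5–0.6 px in the scene view. A full 3.5 mm drop should give 0.8 px, so this fits within image resolution but does not prove full seating on its own.
- **Hub:** it now shows through the disc's hole, which looked dark before.
- **Loose items:** the tub, case, slat and brush looked undisturbed in the pictures. I judged this by eye and did not measure it.

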